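# Flip a rinsed dish onto the drainer with a flat lifter

### The job

Pick up the flat lifter by its handle, slide its blade under the rim of the white dish and tip the dish over onto the grey drainer, so that it lies flat and face down on the ribs to drain (its rim may overhang the drainer's front a little). Be gentle: do not ram or press hard on the dish, and never touch it with the gripper, only with the lifter. Then lay the lifter flat on the table again, let go, and leave the bowl, jar and tumbler where they are.

Things in the scene. Friction and masses are not known exactly. Their poses are not given: they have to be found in the camera images.
- dish: Shallow white plastic dish, 0.13 to 0.25 kg, loose, at first open side up on the table before the drainer's front edge, up to 0.12 rad askew. Origin: centre of underside; z out of the open side, x towards the drainer. Tub 90 mm along x, 110 mm along y, 16 mm high, upright outer walls, floor and walls 4 mm thick. With its rim: 120 by 140 mm. Face down on the drainer its origin is 36 mm up.
- dish_rim (a point): Middle of the dish's rim on the side away from the drainer, outer edge, underside: x = -60 mm, 12 mm above the dish's underside; axes as the dish's. The rim is flat, 4 mm thick, 15 mm wide, all round the top of the tub (12 to 16 mm up), so the blade fits into the 12 mm gap below it.
- drainer: Grey plastic draining tray fixed to the table, 170 mm along x, 220 mm along y. Origin: centre of underside; z up; x from its low front edge to its back edge, which has a lip 34 mm high, 6 mm thick. Nine ribs along x, their tops 20 mm above the table, level with the front edge.
- drainer_edge (a point): Top middle of the drainer's upright front face (x = -85 mm, 20 mm above the table); axes as the drainer's. The face stops the rim of a dish that is pushed against it; at the start the dish's rim is 15 to 50 mm away from it.
- lifter: Flat lifter, 0.22 kg, loose, lying flat on the table: steel blade 160 mm long, 80 mm wide, 2.5 mm thick, with a raised dark wooden bar handle over its rear part. Origin: on the blade's underside below the middle of the handle; x to the blade's front edge (x = +110 mm; rear edge x = -50 mm); z up. Handle bar along x, 90 mm long, 20 mm wide, 50 to 68 mm up, on posts at x = +38 and -38 mm.
- lifter_tip (a point): Middle of the blade's front edge, on its underside; axes as the lifter's.
- lifter_grip (a point): Middle of the lifter's handle bar, 59 mm above the blade's underside; axes as the lifter's. Grip across y (20 mm).
- bowl: Bystander: round green plastic bowl, 200 mm wide, 100 mm high. Origin: centre of its underside.
- jar: Bystander: green glass jar, 72 mm wide, 110 mm high. Origin: centre of its underside.
- tumbler: Bystander: white drinking cup, 72 mm wide, 90 mm high. Origin: centre of its underside.

How it is judged:
By the outcome, as a careful person would: the job done as asked, in the order asked, and still so for the second after the job is handed in, with the robot touching nothing.
It also fails if it takes over 54 s, if anything falls off the work surface, if the arm or the gripper's body presses on something with over 40 N, if the wrist force passes 120 N, or if a joint passes its speed limit or range.

### The arm

A 7-joint arm with a two-finger parallel gripper is mounted at the origin on the work surface. World frame = base frame: x ahead of the robot, y to its left, z up, the work surface at z = 0. Lengths are in m, angles in rad, forces in N, time in s.
With the tool pointing down it reaches from about 0.35 to 0.9 m from the base axis. Payload 8.1 kg.
Tool frame: the origin (TCP) lies midway between the tips of the shut fingers; the grasp point (between the pads) lies 19 mm behind it; z points along the fingers, y is the direction in which the jaws open and shut (so a half turn about z gives the same grasp; the last joint's range is limited). The gripper opens to 92 mm and grips with 3 to 60 N. Pads are 19 mm wide; open, the fingers measure 130 mm over their backs; the gripper's body (75 mm by 190 mm) begins 47 mm behind the grasp point.
Start: joints at [1.061, 0.434, 0.025, 1.573, -0.012, 1.134, -0.075], TCP at [0.247, -0.574, 0.227] pointing down, gripper open.
Joint ranges: [-2.62, 2.62], [-0.44, 2.09], [-1.27, 1.32], [0.08, 2.57], [-1.32, 4.46], [0.12, 2], [-2.74, 2.74]. Speed limits (rad/s): [2.22, 2.22, 3.01, 3.01, 3.14, 3.14, 3.14].

### API

Orientations are given as a unit quaternion [w, x, y, z].
In Python, from bench import * gives the robot as it stands.
- The arm moves only by the tool arm_command, never from a script. Its arguments are lists of equal length, an entry for each row: "travel": the shift along the tool's x, y, z in mm, a list of three; "rot": the turn, a rotation vector about the tool's x, y, z in rad, a list of three. In form: {"travel": [[x, y, z], ...], "rot": [[rx, ry, rz], ...]}. A call has 1 to 20 rows; each row is the pose to reach, as a shift and turn from the pose measured when the call began, along the tool's axes at that moment; what a row does not reach only later rows make up. A row lasts 1/8 s, in which the tool goes at most 62.5 mm and 10.7 degrees, less where a joint would pass 70% of its speed; a pose out of reach is approached as far as the arm can. A call with a gripper value outside its range is refused whole. "grip" is the opening in per cent of the stroke, from 0 (shut) to 100 (fully open), set as the call begins (left out, the last holds). The fingers move at their own pace and stop on an object; "force" is the grip in N (left out, the last holds). Time passes only in rows, so rows that repeat a pose let the fingers close. It gives the time, the measured TCP pose, the force and the opening at its end, in the units of the state.
- get_obs(): the state, without advancing time (a new reading comes with each control period).
- capture(name): name is "scene" or "top" or "wrist"; returns the picture (420x560x3 uint8, red, green, blue); there is no depth.
- calibration(name): a dict with "camera_matrix" (3x3 intrinsics, pixels), "pose" (4x4, takes a point from camera to world coordinates); the wrist camera has in their place "hand_eye" (4x4, takes a point from camera to tool coordinates, whose origin is the TCP and whose axes are the flange's). Camera axes: x right, y up, looking along -z (the intrinsics and any distortion apply to the point x, -y, -z); pixel columns grow to the right and rows downward; lengths in m; the calibration is good to about 2 mm. A picture is of the moment at which its call begins: read the wrist's pose just before it. calibration takes no time and is no camera call.
- hand_in(): hands the job in, once; it reports no verdict.
The state is a dict: "time_s": time; "qpos": joint angles; "joint_vel": joint speeds; "tau": joint torques, N m; "tcp_pos": TCP position; "ee_rot": TCP orientation; "contact_force": force on the tool from outside, world axes, zero at the start; "torque": the same for the moment, N m; "opening": opening from 0.0 (shut) to 1.0 (fully open).
Only numpy, scipy, OpenCV 4.12 (cv2) and the standard library are available. Lean on these libraries where they do the work, as an engineer would, in place of code of your own. Each camera call takes 0.05 s, during which the arm holds its last target.

## Working session

There is one attempt and no reset: what is moved stays moved. The work goes in short steps, Python scripts to look and compute and a tool call to move; the robot and the scene stay as the last step left them, time stands still between calls to the robot, and variables do not carry over. Pictures are saved under pics/ and viewed, and the job is handed in when it is done.

Besides the shell and the picture viewer there is one more tool, called after "Emit:" as name(argument=value, ...) on one line, values as JSON. arm_command: Moves the arm, as the interface text tells. Its arguments: {"type":"object","properties":{"travel":{"type":"array"},"rot":{"type":"array"},"grip":{"type":"number"},"force":{"type":"number"}},"required":["travel","rot"]}

```bash
ls; mkdir -p pics
python3 - <<'E'
from bench import *
import cv2
print(get_obs())
for n in ("scene","top","wrist"):
    im=capture(n); cv2.imwrite(f"pics/{n}0.png",im[:,:,::-1]); print(n,calibration(n))
E
```

```text
pics
{'time_s': 0.0, 'qpos': array([ 1.0613971 ,  0.43520466,  0.02498391,  1.57408876, -0.01159211,
        1.13397931, -0.0751381 ]), 'joint_vel': array([-2.75804948e-04,  9.55769869e-04,  8.45761845e-05,  5.89876873e-04,
       -1.09607903e-04, -8.07142590e-04,  3.56672992e-04]), 'tau': array([-3.60805570e-04, -6.67860603e+01,  9.84772369e-01, -3.14465117e+01,
       -6.05715998e-02,  4.28675185e-02,  1.44726982e-04]), 'tcp_pos': array([ 0.24703689, -0.57356176,  0.2259597 ]), 'ee_rot': array([-7.32851458e-04,  9.79396780e-01,  2.01943948e-01, -2.28331420e-04]), 'contact_force': array([-0.12588448, -0.45254815,  0.90465833]), 'torque': array([ 0.02441572,  0.01848523, -0.01286645]), 'opening': 1.0002833954398043}
scene {'camera_matrix': array([[419.6354268 ,   0.        , 280.06547407],
       [  0.        , 419.6354268 , 214.41220908],
       [  0.        ,   0.        ,   1.        ]]), 'pose': array([[ 0.20003493, -0.62482216,  0.75470743,  1.49283534],
       [ 0.97973639,  0.13552211, -0.14748004, -0.07463662],
       [-0.01013074,  0.76891549,  0.63927016,  0.82900575],
    
[... 418 characters left out ...]
   [-2.55053366e-04,  1.71513078e-01,  9.85181810e-01,
         1.40779090e+00],
       [ 0.00000000e+00,  0.00000000e+00,  0.00000000e+00,
         1.00000000e+00]])}
wrist {'camera_matrix': array([[308.57976874,   0.        , 283.31350616],
       [  0.        , 308.57976874, 211.69417715],
       [  0.        ,   0.        ,   1.        ]]), 'hand_eye': array([[-4.60559622e-04,  9.57756986e-01,  2.87578413e-01,
         7.82725251e-02],
       [ 9.99999870e-01,  5.03900661e-04, -7.66914902e-05,
         4.00502268e-04],
       [-2.18362763e-04,  2.87578340e-01, -9.57757094e-01,
        -1.58019393e-01],
       [ 0.00000000e+00,  0.00000000e+00,  0.00000000e+00,
         1.00000000e+00]])}
```

View pics/scene0.png

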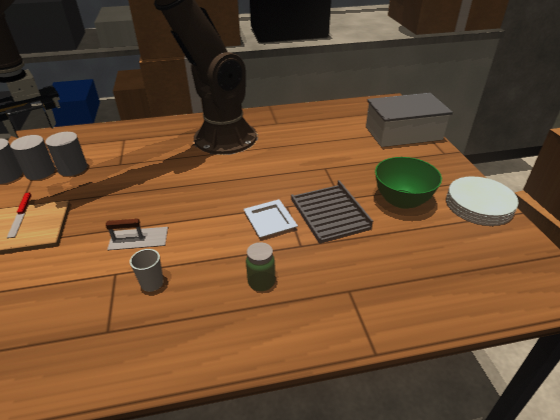

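View pics/top0.png

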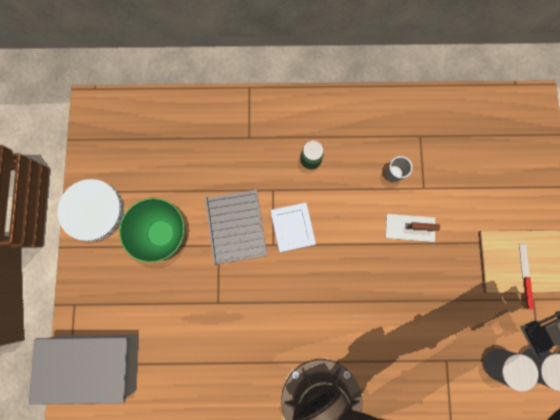

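View pics/wrist0.png

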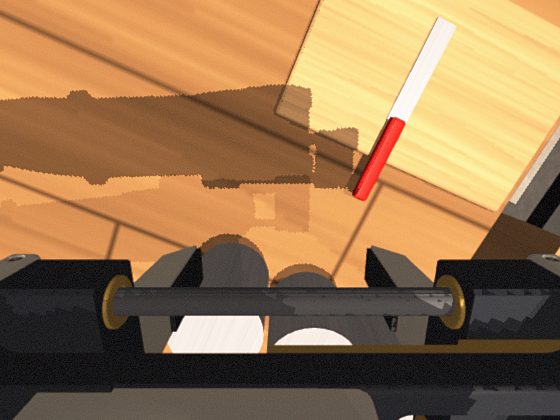

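Run:
```python
import cv2
im=cv2.imread("pics/top0.png")
cv2.imwrite("pics/topcrop.png",cv2.resize(im[100:300,100:480],None,fx=2,fy=2))
```

```text
(no output)
```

The top view shows the lifter at about (411,228) with its blade pointing left (+y), the dish at about (293,227), and the drainer at about (237,227). The jar is at (312,153), the tumbler at (400,168) and the bowl at (152,230). The wrist camera only sees the board and knife.

Run:
```python
import cv2
im=cv2.imread("pics/top0.png")
a=cv2.resize(im[180:280,195:325],None,fx=6,fy=6,interpolation=cv2.INTER_CUBIC)
b=cv2.resize(im[195:255,375:455],None,fx=9,fy=9,interpolation=cv2.INTER_CUBIC)
cv2.imwrite("pics/ca.png",a);cv2.imwrite("pics/cb.png",b)
im=cv2.imread("pics/scene0.png")
cv2.imwrite("pics/cc.png",cv2.resize(im[180:245,235:375],None,fx=5.7,fy=5.7,interpolation=cv2.INTER_CUBIC))
cv2.imwrite("pics/cd.png",cv2.resize(im[205:260,95:180],None,fx=9,fy=9,interpolation=cv2.INTER_CUBIC))
```

```text
(no output)
```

View pics/ca.png

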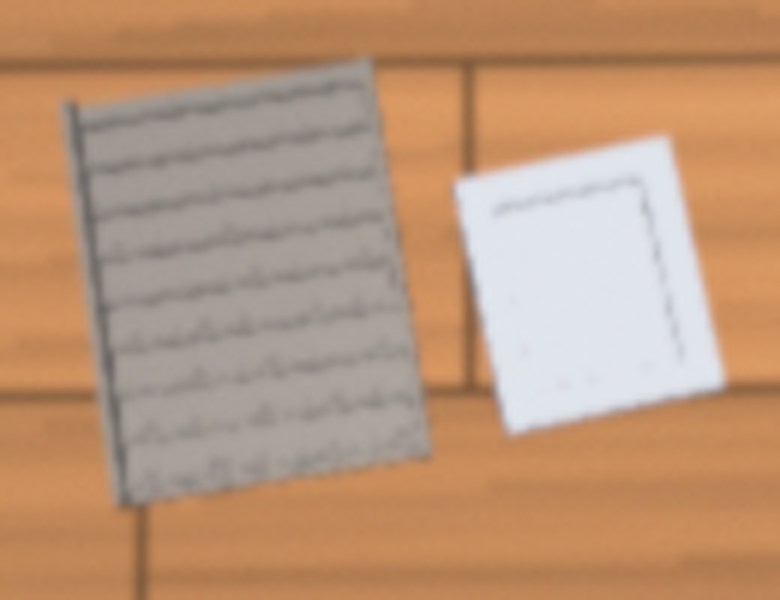

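View pics/cb.png

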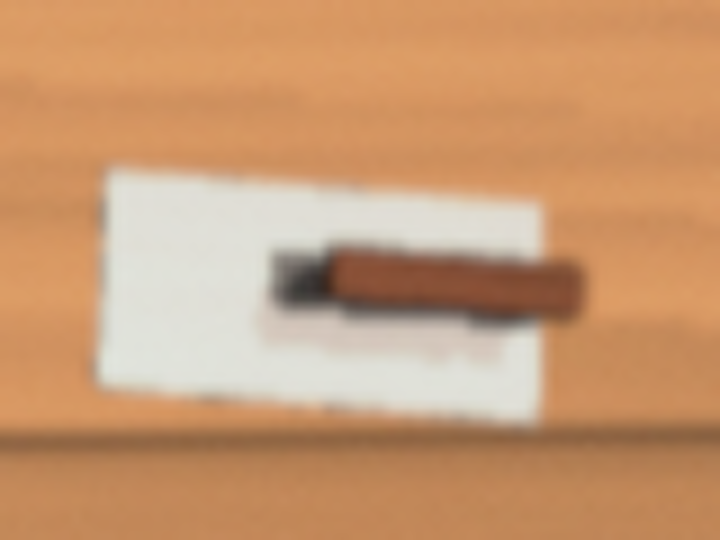

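View pics/cc.png

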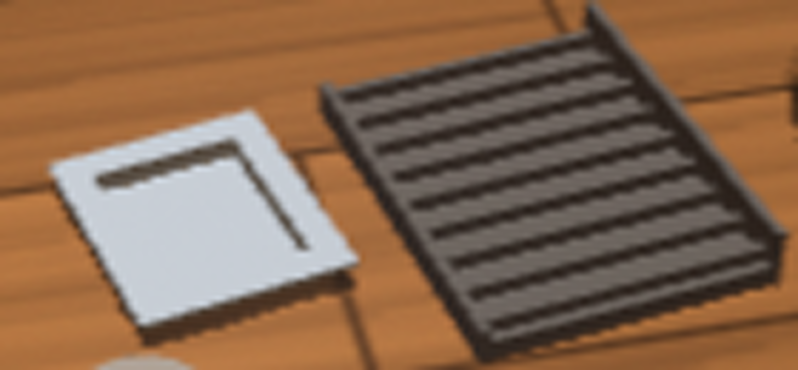

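View pics/cd.png

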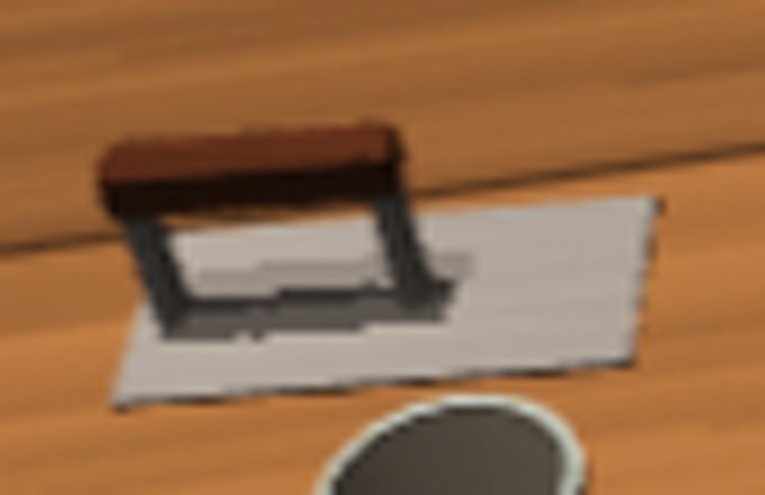

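```bash
cat > h.py <<'E'
import numpy as np
from bench import *
from scipy.optimize import least_squares
from scipy.spatial.transform import Rotation as R
def proj(n,P):
    c=calibration(n);K=c["camera_matrix"];T=np.linalg.inv(c["pose"])
    p=np.c_[P,np.ones(len(P))]@T.T
    x,y,z=p[:,0],-p[:,1],-p[:,2]
    return np.c_[K[0,0]*x/z+K[0,2],K[1,1]*y/z+K[1,2]]
def full(pts,o,s): return (np.array(pts,float)+.5)/s-.5+np.array(o)
def fit(obs,x0):
    # obs: list of (cam, local pts mm, pix); pose x,y,yaw on table
    def w(p,L):
        L=np.array(L)/1000.;c,s=np.cos(p[2]),np.sin(p[2])
        return np.c_[p[0]+c*L[:,0]-s*L[:,1],p[1]+s*L[:,0]+c*L[:,1],L[:,2]]
    f=lambda p:np.concatenate([(proj(n,w(p,L))-q).ravel() for n,L,q in obs])
    r=least_squares(f,x0);return r.x,r.fun.reshape(-1,2)
def quat(o): 
    q=o["ee_rot"];return R.from_quat([q[1],q[2],q[3],q[0]])
E
cat > m.py <<'E'
from h import *
np.set_printoptions(precision=4,suppress=True)
ca=lambda p:full(p,(195,180),6);cb=lambda p:full(p,(375,195),9)
cc=lambda p:full(p,(235,180),5.7);cd=lambda p:full(p,(95,205),9)
# dish local: x to drainer(+y world), y -> -x world. top image: up = +x world = local -y
D=[[60,70 *-1,16],[-60,-70,16],[-60,70,16],[60,70,16]]
# local x=world +y => yaw=+90deg: local y = world -x ; image up=+x = local -y
t=("top",D,ca([(457,180),(668,135),(723,388),(511,433)]))
s=("scene",[D[2],D[3],D[0],D[1]],cc([(50,165),(252,110),(357,262),(142,328)]))
for o in ([t],[s],[t,s]): p,r=fit(o,[.5,.1,1.5]);print("dish",p,abs(r).max())
F=[[-85,-110,20],[-85,110,20],[85,-110,34],[85,110,34]]
t=("top",F,ca([(370,60),(430,460),(67,101),(117,505)]))
s=("scene",[F[1],F[0],F[3],F[2]],cc([(322,87),(485,345),(590,5),(785,235)]))
for o in ([t],[s],[t,s]): p,r=fit(o,[.5,.2,1.5]);print("drainer",p,abs(r).max())
B=[[110,-40,2.5],[-50,-40,2.5],[-50,40,2.5],[110,40,2.5]]
t=("top",B,cb([(107,170),(543,203),(540,425),(97,387)]))
s=("scene",B,cd([(630,362),(115,403),(170,232),(660,200)]))
for o in ([t],[s],[t,s]): p,r=fit(o,[.5,-.2,1.5]);print("lifter",p,abs(r).max())
E
python3 m.py
```

```text
dish [0.5384 0.0787 1.7682] 0.4920694441110527
dish [0.5379 0.0799 1.774 ] 0.33174775496240727
dish [0.5382 0.0793 1.7711] 0.6106905686546042
drainer [0.5414 0.2638 1.7123] 0.7883164450278173
drainer [0.5463 0.2644 1.7325] 0.8324655696577565
drainer [0.5432 0.2645 1.7218] 1.6320106588892997
lifter [ 0.5305 -0.3376  1.4781] 0.2814077656717586
lifter [ 0.5296 -0.3367  1.4625] 0.31802532789430416
lifter [ 0.5301 -0.337   1.4712] 0.49377534049281735
```

```bash
cat >> h.py <<'E'
def Rt(yaw,al=0):
    # lifter axes: x fwd at yaw, nose up by al; tool x = lifter x, tool z = -lifter z
    L=R.from_euler('z',yaw)*R.from_euler('y',-al)
    return L*R.from_euler('x',np.pi)
def rel(p,Rn,o=None):
    o=o or get_obs();R0=quat(o)
    print("travel",np.round(R0.inv().apply(np.array(p)-o["tcp_pos"])*1000,1),"rot",np.round((R0.inv()*Rn).as_rotvec(),3))
E
python3 - <<'E'
from h import *
rel([.5301,-.337,.13],Rt(1.4712))
E
```

```text
travel [ 353.6 -105.3   96.2] rot [-1.000e-03 -1.000e-03 -1.064e+00]
```

Emit:
arm_command(travel=[[60,-18,0],[120,-36,10],[180,-54,30],[240,-72,55],[300,-90,80],[354,-105,96],[354,-105,96],[354,-105,96],[354,-105,96]], rot=[[0,0,-0.15],[0,0,-0.3],[0,0,-0.47],[0,0,-0.65],[0,0,-0.83],[0,0,-1.0],[0,0,-1.064],[0,0,-1.064],[0,0,-1.064]], grip=100, force=60)

```text
time_s: 1.27
tcp_pos: [0.5297, -0.3384, 0.1303]
ee_rot: [-0.0, 0.743, 0.67, -0.0]
contact_force: [0.1, -0.2, -0.3]
opening: 0.999
```

Run:
```python
from h import *
import cv2
o=get_obs();print(o["time_s"],o["tcp_pos"],o["qpos"])
rel([.5301,-.337,.13],Rt(1.4712),o)
im=capture("wrist");cv2.imwrite("pics/w1.png",im[:,:,::-1])
```

```text
1.275 [ 0.52965253 -0.33843963  0.13032445] [ 0.67604864  0.54993468 -0.28603376  1.65488993  0.18075166  0.9639324
  0.22298471]
travel [1.5 0.3 0.3] rot [-0.001 -0.    -0.004]
```

View pics/w1.png

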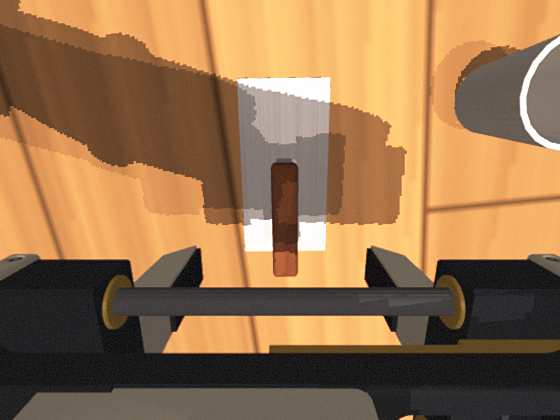

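The lifter lies squarely between the fingers: front edge at pixels (238–330, 78), handle from row 163 to 275 at column 285. I'll refine its pose from this view.

```bash
cat >> h.py <<'E'
def projw(P,o):
    c=calibration("wrist");K=c["camera_matrix"]
    T=np.eye(4);T[:3,:3]=quat(o).as_matrix();T[:3,3]=o["tcp_pos"]
    T=np.linalg.inv(T@c["hand_eye"])
    p=np.c_[P,np.ones(len(P))]@T.T
    x,y,z=p[:,0],-p[:,1],-p[:,2]
    return np.c_[K[0,0]*x/z+K[0,2],K[1,1]*y/z+K[1,2]]
E
python3 - <<'E'
from h import *
o=get_obs()
L=np.array([[110,40,2.5],[110,-40,2.5],[-50,40,2.5],[-50,-40,2.5],[45,0,68],[-45,0,68]])/1e3
q=np.array([(238,78),(330,77),(245,251),(326,250),(285,163),(285,276)])
def w(p):
    c,s=np.cos(p[2]),np.sin(p[2]);return np.c_[p[0]+c*L[:,0]-s*L[:,1],p[1]+s*L[:,0]+c*L[:,1],L[:,2]]
r=least_squares(lambda p:(projw(w(p),o)-q).ravel(),[.53,-.337,1.47]);print(r.x,r.fun.reshape(-1,2).round(1))
x=r.x
rel([x[0],x[1],.041],Rt(x[2]))
E
```

```text
[ 0.53178976 -0.3368606   1.47536522] [[-0.7 -0.4]
 [ 0.8 -0.3]
 [ 0.5 -1.1]
 [-0.9 -0.7]
 [-0.2  0.9]
 [ 0.6  1.1]]
travel [ 2.   2.1 89.5] rot [-0.001 -0.    -0.008]
```

Emit:
arm_command(travel=[[2,1,25],[2,1,50],[2,1,75],[2,1,89],[2,1,89],[2,1,89]], rot=[[0,0,-0.005],[0,0,-0.005],[0,0,-0.005],[0,0,-0.005],[0,0,-0.005],[0,0,-0.005]])

```text
time_s: 2.08
tcp_pos: [0.5312, -0.3373, 0.0425]
ee_rot: [0.0, 0.741, 0.671, -0.0]
contact_force: [0.2, 0.3, 0.3]
opening: 0.998
```

Emit:
arm_command(travel=[[0,0,0],[0,0,0],[0,0,0],[0,0,0],[0,0,0],[0,0,0],[0,0,0],[0,0,0]], rot=[[0,0,0],[0,0,0],[0,0,0],[0,0,0],[0,0,0],[0,0,0],[0,0,0],[0,0,0]], grip=0, force=60)

```text
time_s: 3.08
tcp_pos: [0.5311, -0.3372, 0.0424]
ee_rot: [0.0, 0.741, 0.671, -0.0]
contact_force: [-1.0, -0.2, 0.2]
opening: 0.212
```

Run:
```python
from h import *
for n,px,z in (("jar",(313,150),.11),("tumbler",(401,166),.09)):
    f=lambda p:(proj("top",np.array([[p[0],p[1],z]]))-px).ravel()
    print(n,least_squares(f,[.6,0]).x)
d=np.array([np.cos(1.77),np.sin(1.77)]);rim=np.array([.5382,.0793])-.06*d
o=rim-.14*d;print(o)
rel([*o,.085],Rt(1.77));rel([.5311,-.3372,.085],Rt(1.475))
```

```text
jar [0.76800699 0.01394233]
tumbler [ 0.71843589 -0.26453607]
[ 0.57777776 -0.11674489]
travel [224.   24.6 -42.7] rot [ 0.     0.001 -0.298]
travel [  0.    0.  -42.6] rot [ 0.     0.001 -0.003]
```

Emit:
arm_command(travel=[[0,0,-8],[0,0,-20],[0,0,-35],[10,1,-43],[35,4,-43],[65,7,-43],[100,11,-43],[135,15,-43],[170,19,-43],[200,22,-43],[218,24,-43],[224,25,-43],[224,25,-43],[224,25,-43]], rot=[[0,0,0],[0,0,0],[0,0,0],[0,0,-0.01],[0,0,-0.04],[0,0,-0.08],[0,0,-0.13],[0,0,-0.18],[0,0,-0.23],[0,0,-0.27],[0,0,-0.29],[0,0,-0.298],[0,0,-0.298],[0,0,-0.298]])

```text
time_s: 4.82
tcp_pos: [0.5778, -0.1183, 0.0852]
ee_rot: [0.0, 0.634, 0.773, -0.001]
contact_force: [-0.2, -0.8, -2.1]
opening: 0.213
```

Run:
```python
from h import *
import cv2
o=get_obs();print(o["time_s"],o["tcp_pos"],o["qpos"],o["contact_force"],o["torque"])
im=capture("wrist");cv2.imwrite("pics/w2.png",im[:,:,::-1])
im=capture("scene");cv2.imwrite("pics/s2.png",cv2.resize(im[150:290,130:380,::-1],None,fx=3.2,fy=3.2))
```

```text
4.825 [ 0.57778851 -0.11832577  0.08515272] [ 0.36839252  0.55969796 -0.36862685  1.79106277  0.26190693  0.83914077
  0.07152774] [-0.21723572 -0.84247259 -2.13571459] [-0.10168421 -0.14037924 -0.02275123]
```

View pics/w2.png

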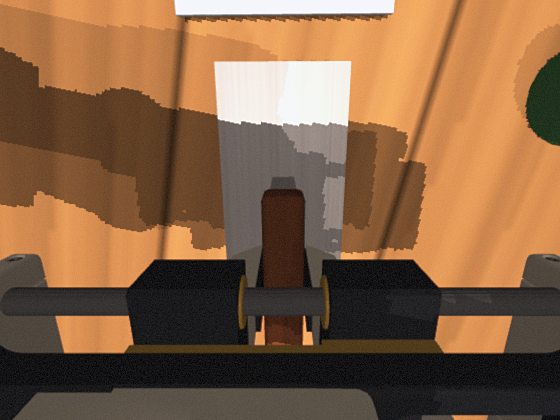

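View pics/s2.png

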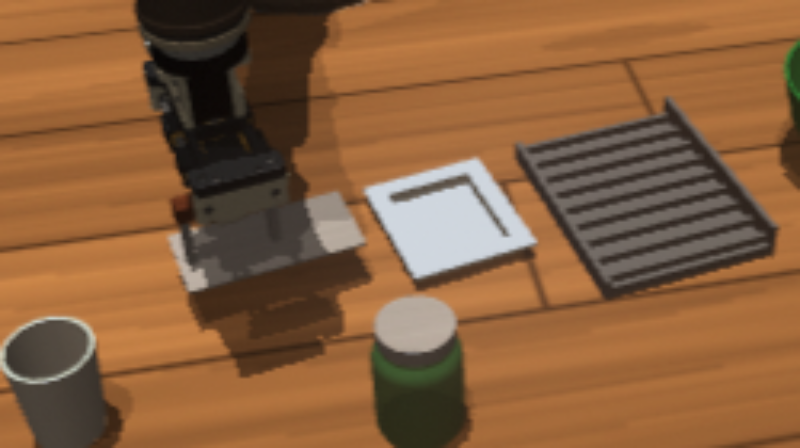

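Run:
```python
from h import *
np.set_printoptions(precision=4,suppress=True)
o=get_obs();Rr=quat(o);t=o["tcp_pos"]
for dz in (38,40,42): print(dz,projw(t+Rr.apply(np.array([[110,-40,dz],[110,40,dz]])/1e3),o))
for px in [(176,14),(394,13.5)]:
    x=least_squares(lambda p:(projw(np.array([[*p,.016]]),o)-px).ravel(),[.55,.02]).x;print(x)
d=np.array([np.cos(1.77),np.sin(1.77)]);n=np.array([-d[1],d[0]]);c=np.array([.5382,.0793])
print("pred",c-.06*d+.07*n,c-.06*d-.07*n)
rim=c-.06*d
for s,z in ((.14,.046),(.118,.046),(.10,.046)):
    rel([*(rim-s*d),z],Rt(1.77),o)
```

```text
38 [[213.07    60.2526]
 [351.4578  60.1642]]
40 [[213.8188  60.8786]
 [350.7362  60.7914]]
42 [[214.5518  61.4915]
 [350.0297  61.4054]]
[0.4828 0.008 ]
[0.6205 0.0356]
pred [0.4815 0.0066] [0.6187 0.0343]
travel [ 1.4  0.2 39.2] rot [-0.     0.001 -0.002]
travel [23.4  0.1 39.2] rot [-0.     0.001 -0.002]
travel [41.4  0.1 39.2] rot [-0.     0.001 -0.002]
```

Emit:
arm_command(travel=[[0,0,10],[0,0,20],[0,0,30],[0,0,37],[0,0,40],[0,0,40]], rot=[[0,0,0],[0,0,0],[0,0,0],[0,0,0],[0,0,0],[0,0,0]])

```text
time_s: 5.68
tcp_pos: [0.5779, -0.1181, 0.0451]
ee_rot: [0.0, 0.634, 0.773, -0.001]
contact_force: [-0.5, -0.1, -2.4]
opening: 0.216
```

Emit:
arm_command(travel=[[6,0,0],[14,0,0],[22,0,0],[30,0,0],[36,0,0],[40,0,0],[44,0,0],[44,0,0]], rot=[[0,0,0],[0,0,0],[0,0,0],[0,0,0],[0,0,0],[0,0,0],[0,0,0],[0,0,0]])

```text
time_s: 6.68
tcp_pos: [0.5692, -0.0747, 0.045]
ee_rot: [0.0, 0.634, 0.773, -0.0]
contact_force: [-0.8, -0.8, -2.1]
opening: 0.212
```

Run:
```python
from h import *
import cv2
o=get_obs();print(o["time_s"],o["tcp_pos"],o["contact_force"],o["torque"])
im=capture("wrist");cv2.imwrite("pics/w3.png",im[:,:,::-1])
```

```text
6.675 [ 0.56922819 -0.07466395  0.04502119] [-0.76381731 -0.76986698 -2.12698091] [-0.03989519 -0.12155093 -0.00598572]
```

View pics/w3.png

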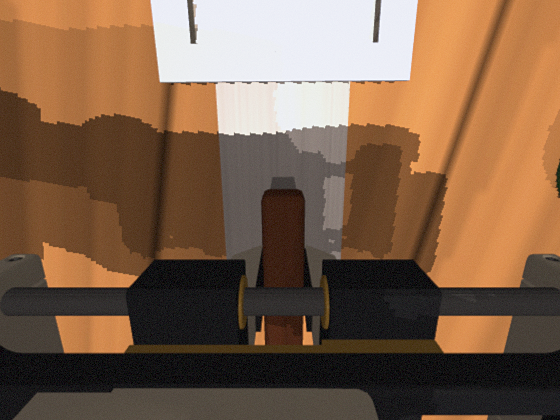

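The blade is under the rim: rim edge at row 81, columns 160–410, blade columns 217–350. Next I'll push toward the drainer while squaring up.

Run:
```python
from h import *
np.set_printoptions(precision=4,suppress=True)
o=get_obs()
yd=1.717;u=np.array([np.cos(yd),np.sin(yd)]);v=np.array([-u[1],u[0]]);dr=np.array([.5428,.2643])
t=o["tcp_pos"][:2]-dr;print("origin in drainer",t@u,t@v)
d=np.array([np.cos(1.769),np.sin(1.769)])
c=np.array([.5516,.0218])+.06*d-dr;print("dish in drainer",c@u,c@v)
for x,yaw in ((-320,1.735),(-308,1.72),(-300,1.717)):
    p=dr+u*x/1e3+v*.0315; rel([*p,.0452],Rt(yaw),o)
```

```text
origin in drainer -0.3394842996498435 0.023237266405679878
dish in drainer -0.18127594770099434 0.029740695331860897
travel [19.9 -7.3 -0.2] rot [-0.001  0.001  0.033]
travel [31.9 -6.7 -0.2] rot [-0.     0.001  0.048]
travel [39.9 -6.2 -0.2] rot [-0.     0.001  0.051]
```

Emit:
arm_command(travel=[[3,-1,0],[6,-2,0],[9,-3,0],[12,-4,0],[15,-5,0],[18,-5,0],[21,-5,0],[24,-5,0],[27,-5,0],[30,-5,0],[32,-5,0],[32,-5,0]], rot=[[0,0,0.005],[0,0,0.01],[0,0,0.016],[0,0,0.022],[0,0,0.028],[0,0,0.032],[0,0,0.036],[0,0,0.04],[0,0,0.043],[0,0,0.046],[0,0,0.05],[0,0,0.05]])

```text
time_s: 8.22
tcp_pos: [0.558, -0.0441, 0.045]
ee_rot: [0.0, 0.653, 0.757, -0.0]
contact_force: [-0.4, -0.6, -2.7]
opening: 0.211
```

Run:
```python
from h import *
import cv2
o=get_obs();print(o["time_s"],o["tcp_pos"],o["contact_force"],o["torque"])
im=capture("wrist");cv2.imwrite("pics/w4.png",im[:,:,::-1])
im=capture("scene");cv2.imwrite("pics/s4.png",cv2.resize(im[150:270,190:380,::-1],None,fx=4.2,fy=4.2))
```

```text
8.225 [ 0.55803599 -0.0440932   0.04495972] [-0.43990412 -0.62790556 -2.66364786] [-0.10089785 -0.1234898  -0.04259844]
```

View pics/w4.png

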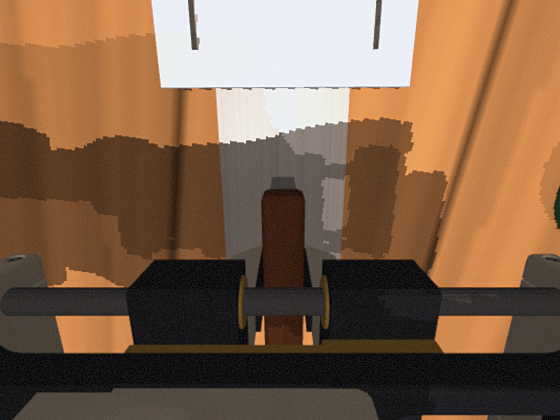

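View pics/s4.png

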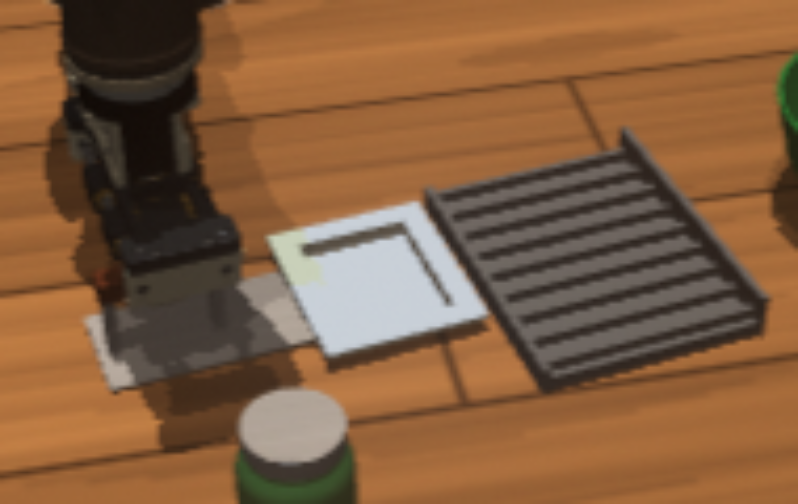

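The dish has squared up and a gap of about 8 mm is left (dish far edge about (418,203)–(487,320) against the drainer front (428,190)–(545,385) in the crop). Closing it slowly.

Emit:
arm_command(travel=[[2,0,0],[4,0,0],[6,0,0],[7,0,0],[7,0,0]], rot=[[0,0,0],[0,0,0],[0,0,0],[0,0,0],[0,0,0]])

```text
time_s: 8.95
tcp_pos: [0.5571, -0.0371, 0.045]
ee_rot: [0.0, 0.653, 0.757, -0.0]
contact_force: [0.9, -0.3, -1.3]
opening: 0.212
```

Emit:
arm_command(travel=[[1,0,0],[2,0,0],[2,0,0]], rot=[[0,0,0],[0,0,0],[0,0,0]])

```text
time_s: 9.32
tcp_pos: [0.5567, -0.035, 0.045]
ee_rot: [0.0, 0.653, 0.757, -0.0]
contact_force: [-0.0, -0.6, -1.3]
opening: 0.212
```

Run:
```python
from h import *
import cv2
o=get_obs();print(o["time_s"],o["tcp_pos"],o["contact_force"],o["torque"])
im=capture("wrist");cv2.imwrite("pics/w5.png",im[:,:,::-1])
im=capture("scene");cv2.imwrite("pics/s5.png",cv2.resize(im[150:270,190:380,::-1],None,fx=4.2,fy=4.2))
```

```text
9.325 [ 0.55674925 -0.03496632  0.04496908] [-0.04581334 -0.55868269 -1.26619132] [-0.28774835 -0.13344154  0.00767926]
```

View pics/s5.png

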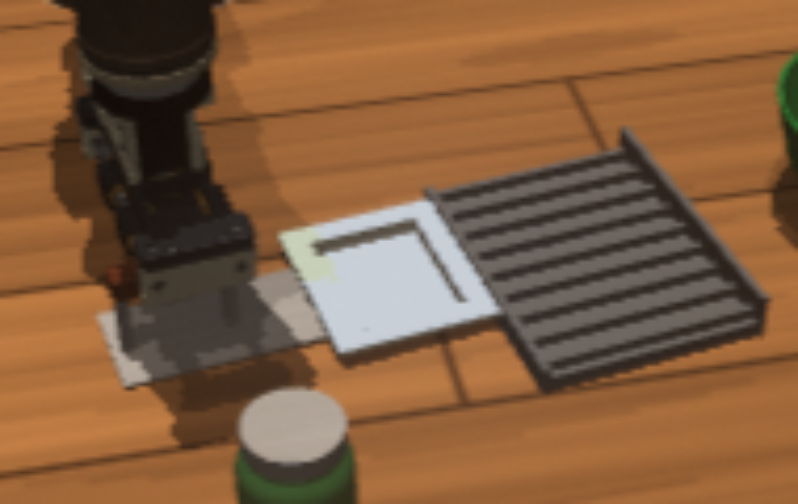

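View pics/w5.png

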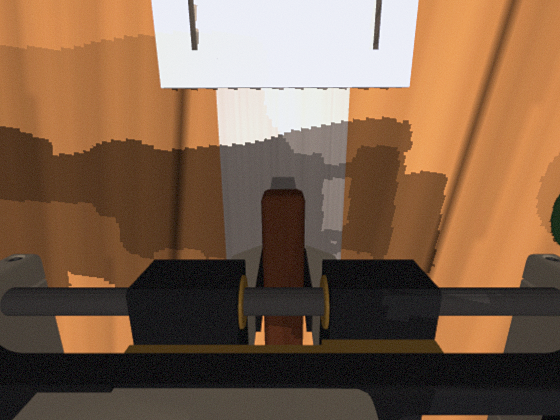

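Emit:
arm_command(travel=[[1,0,0],[2,0,0],[2,0,0]], rot=[[0,0,0],[0,0,0],[0,0,0]])

```text
time_s: 9.8
tcp_pos: [0.5567, -0.0348, 0.0452]
ee_rot: [0.001, 0.654, 0.757, -0.001]
contact_force: [1.0, -7.3, 1.3]
opening: 0.213
```

Emit:
arm_command(travel=[[1,0,0],[1,0,0]], rot=[[0,0,0],[0,0,0]])

```text
time_s: 10.05
tcp_pos: [0.5567, -0.0347, 0.0453]
ee_rot: [0.001, 0.654, 0.757, -0.001]
contact_force: [0.5, -5.7, 0.7]
opening: 0.214
```

Run:
```python
from h import *
import cv2
o=get_obs();print(o["time_s"],o["tcp_pos"],o["contact_force"],o["torque"])
im=capture("top");cv2.imwrite("pics/t6.png",cv2.resize(im[170:290,190:350,::-1],None,fx=5,fy=5,interpolation=cv2.INTER_CUBIC))
```

```text
10.05 [ 0.55669381 -0.03472303  0.04533973] [ 0.54488328 -5.67763105  0.73381169] [-1.31988898 -0.21354157  0.10896723]
```

View pics/t6.png

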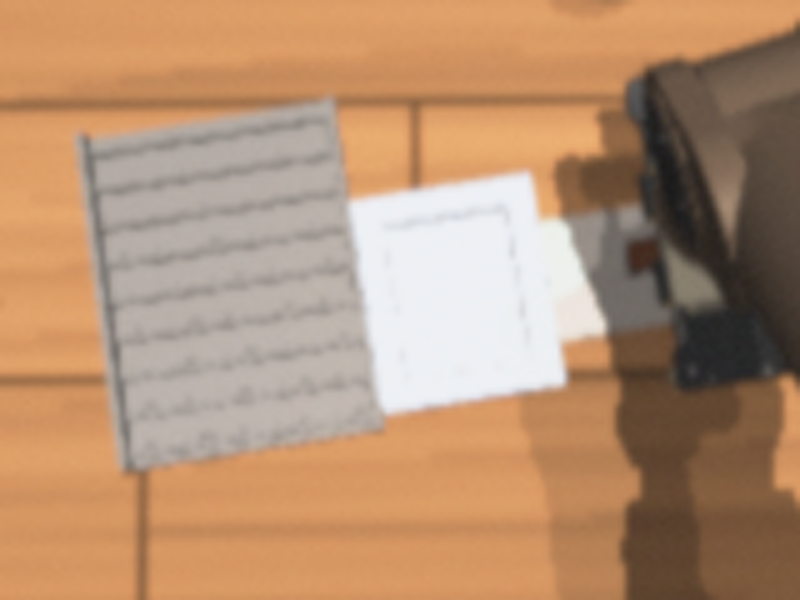

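Contact: about 6 N, and the far rim is flush along the drainer front. Next I'll work out the tip path for the tipping.

```bash
cat > path.py <<'E'
from h import *
yd=1.717
u=np.array([np.cos(yd),np.sin(yd),0]);
# reference TCP at contact: tip X=-105
T0=np.array([.5567,-.0349,0.])
def dishpt(th,x,z):
    c,s=np.cos(th),np.sin(th)
    f=lambda x,z:np.array([x*c+z*s,-x*s+z*c])
    if th<=np.pi/2:
        off=np.array([-f(60,16)[0],-min(f(45,0)[1],f(60,12)[1])])
    else:
        off=np.array([0,20])-f(40,16)   # dish x=40 of rim face stays on drainer edge
    return f(x,z)+off
def tcp(th,al,xd=-50,yaw=None):
    """tip mid at dish pt (xd,12-1.5)"""
    tip=dishpt(th,xd,10.5)
    c,s=np.cos(al),np.sin(al)
    rt=lambda x,z:np.array([x*c-z*s,x*s+z*c])
    O=tip-rt(110,1.25); t=O+rt(0,42.4)
    # X of T0: tip -105 => TCP X=-215
    p=T0+u*(t[0]+215)/1000; p[2]=t[1]/1000
    return p
alf=lambda thd:0 if thd<30 else -(thd-30)*35/80.
def rows(ths,o=None,yaw=None):
    o=o or get_obs();R0=quat(o);yaw=yaw or yd
    T=[];W=[]
    for t in ths:
        a=np.radians(alf(t));p=tcp(np.radians(t),a)
        T.append([float(v) for v in np.round(R0.inv().apply(p-o["tcp_pos"])*1000,0)])
        W.append([float(v) for v in np.round((R0.inv()*Rt(yaw,a)).as_rotvec(),2)])
    print(T);print(W)
E
python3 - <<'E'
from path import *
o=get_obs();x=quat(o).apply([1,0,0]);print("yaw",np.arctan2(x[1],x[0]),"pitch",x[2])
for t in range(0,115,10): print(t,tcp(np.radians(t),np.radians(alf(t))).round(3))
rows([0,2,5,8,11,14,17,20,23,26,29,32,35,38,41,44,46,46])
E
```

```text
yaw 1.716469770055144 pitch -0.0034687409529249474
0 [ 0.557 -0.04   0.052]
10 [ 0.557 -0.039  0.068]
20 [ 0.557 -0.035  0.084]
30 [ 0.556 -0.028  0.098]
40 [ 0.554 -0.014  0.119]
50 [0.551 0.002 0.141]
60 [0.548 0.022 0.16 ]
70 [0.545 0.044 0.175]
80 [0.542 0.068 0.187]
90 [0.538 0.093 0.196]
100 [0.535 0.115 0.201]
110 [0.531 0.137 0.203]
[[-5.0, -0.0, -6.0], [-5.0, -0.0, -10.0], [-5.0, -0.0, -15.0], [-5.0, -0.0, -19.0], [-4.0, -0.0, -24.0], [-3.0, -0.0, -29.0], [-2.0, -0.0, -34.0], [-1.0, -0.0, -38.0], [1.0, -0.0, -43.0], [3.0, -0.0, -47.0], [6.0, -0.0, -51.0], [9.0, -0.0, -57.0], [13.0, -0.0, -63.0], [17.0, -0.0, -69.0], [22.0, -0.0, -76.0], [27.0, -0.0, -83.0], [30.0, -0.0, -87.0], [30.0, -0.0, -87.0]]
[[-0.0, 0.0, -0.0], [-0.0, 0.0, -0.0], [-0.0, 0.0, -0.0], [-0.0, 0.0, -0.0], [-0.0, 0.0, -0.0], [-0.0, 0.0, -0.0], [-0.0, 0.0, -0.0], [-0.0, 0.0, -0.0], [-0.0, 0.0, -0.0], [-0.0, 0.0, -0.0], [-0.0, 0.0, -0.0], [-0.0, -0.01, -0.0], [-0.0, -0.03, -0.0], [-0.0, -0.06, -0.0], [-0.0, -0.08, -0.0], [-0.0, -0.1, -0.0], [-0.0, -0.12, -0.0], [-0.0, -0.12, -0.0]]
```

Emit:
arm_command(travel=[[-5,0,0],[-5,0,-5],[-5,0,-10],[-5,0,-15],[-5,0,-19],[-4,0,-24],[-3,0,-29],[-2,0,-34],[-1,0,-38],[-1,0,-38]], rot=[[0,0,0],[0,0,0],[0,0,0],[0,0,0],[0,0,0],[0,0,0],[0,0,0],[0,0,0],[0,0,0],[0,0,0]])

```text
time_s: 11.35
tcp_pos: [0.557, -0.0355, 0.0837]
ee_rot: [0.001, 0.654, 0.757, -0.001]
contact_force: [0.4, -0.7, -3.5]
opening: 0.212
```

Run:
```python
from path import *
import cv2
o=get_obs();print(o["time_s"],o["tcp_pos"],o["contact_force"],o["torque"],o["opening"])
print(quat(o).apply([1,0,0]))
im=capture("scene");cv2.imwrite("pics/s7.png",cv2.resize(im[130:270,190:380,::-1],None,fx=4.2,fy=4.2))
im=capture("wrist");cv2.imwrite("pics/w7.png",im[:,:,::-1])
rows([23,26,29,32,35,38,41,44,47,50,53,56,59,62,65,65])
```

```text
11.35 [ 0.55700306 -0.03549973  0.08369079] [ 0.37267724 -0.71359425 -3.48126864] [-0.22288037 -0.12108146  0.03219926] 0.21175548081610132
[-0.14524686  0.98938889 -0.00360192]
[[2.0, -0.0, -5.0], [5.0, -0.0, -9.0], [7.0, -0.0, -13.0], [10.0, -0.0, -19.0], [14.0, -0.0, -25.0], [18.0, -0.0, -31.0], [23.0, -0.0, -38.0], [28.0, -0.0, -45.0], [33.0, -0.0, -51.0], [38.0, -0.0, -58.0], [44.0, -0.0, -64.0], [50.0, -0.0, -69.0], [56.0, -0.0, -75.0], [62.0, -0.0, -80.0], [69.0, -0.0, -85.0], [69.0, -0.0, -85.0]]
[[-0.0, 0.0, -0.0], [-0.0, 0.0, -0.0], [-0.0, 0.0, -0.0], [-0.0, -0.01, -0.0], [-0.0, -0.03, -0.0], [-0.0, -0.06, -0.0], [-0.0, -0.08, -0.0], [-0.0, -0.1, -0.0], [-0.0, -0.13, -0.0], [-0.0, -0.15, -0.0], [-0.0, -0.17, -0.0], [-0.0, -0.19, -0.0], [-0.0, -0.22, -0.0], [-0.0, -0.24, -0.0], [-0.0, -0.26, -0.0], [-0.0, -0.26, -0.0]]
```

View pics/s7.png

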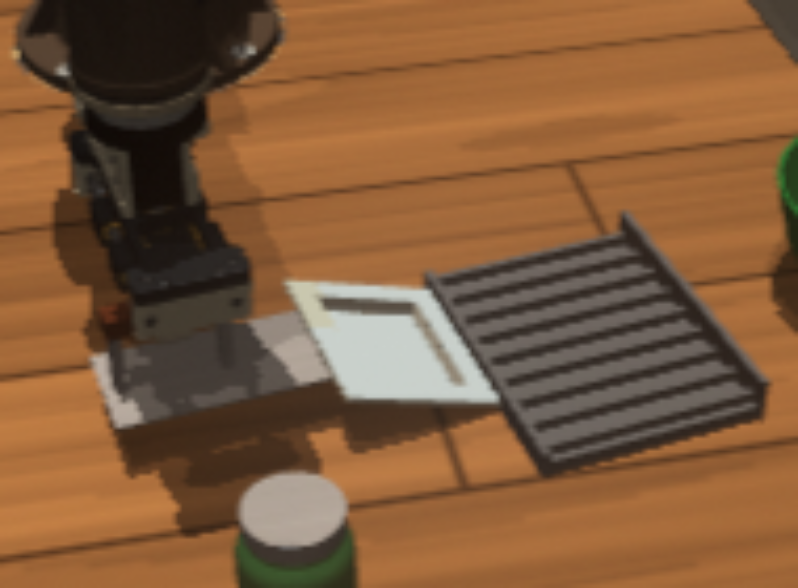

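View pics/w7.png

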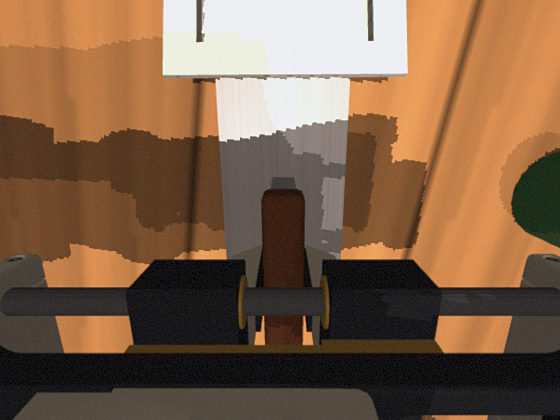

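The near rim is up by about 20°, resting squarely on the blade, and the far rim stays against the drainer. The blade shows no slip in the hand. Continuing.

Emit:
arm_command(travel=[[2,0,-5],[5,0,-9],[7,0,-13],[10,0,-19],[14,0,-25],[18,0,-31],[23,0,-38],[28,0,-45],[33,0,-51],[38,0,-58],[38,0,-58]], rot=[[0,0,0],[0,0,0],[0,0,0],[0,-0.01,0],[0,-0.03,0],[0,-0.06,0],[0,-0.08,0],[0,-0.1,0],[0,-0.13,0],[0,-0.15,0],[0,-0.15,0]])

```text
time_s: 12.82
tcp_pos: [0.5515, 0.0035, 0.1418]
ee_rot: [0.058, 0.651, 0.755, -0.05]
contact_force: [-0.0, -0.0, -3.7]
opening: 0.214
```

Run:
```python
from path import *
import cv2
o=get_obs();print(o["time_s"],o["tcp_pos"],o["contact_force"],o["torque"],o["opening"])
print(tcp(np.radians(50),np.radians(alf(50))),quat(o).apply([1,0,0]))
im=capture("scene");cv2.imwrite("pics/s8.png",cv2.resize(im[130:270,190:380,::-1],None,fx=4.2,fy=4.2))
im=capture("wrist");cv2.imwrite("pics/w8.png",im[:,:,::-1])
rows([53,56,59,62,65,68,71,74,77,80,80])
```

```text
12.825 [0.55153356 0.00346321 0.14180464] [-0.0038233  -0.04751765 -3.65689804] [ 0.02162493 -0.04619012  0.05458191] 0.21428118156636092
[0.55121936 0.00231887 0.14070536] [-0.14507685  0.97755002 -0.15280271]
[[5.0, -0.0, -6.0], [10.0, -0.0, -13.0], [15.0, -0.0, -19.0], [21.0, -0.0, -25.0], [27.0, -0.0, -31.0], [33.0, -0.0, -37.0], [39.0, -0.0, -42.0], [45.0, -0.0, -47.0], [52.0, -0.0, -51.0], [59.0, -0.0, -56.0], [59.0, -0.0, -56.0]]
[[-0.0, -0.02, -0.0], [-0.0, -0.05, -0.0], [-0.0, -0.07, -0.0], [-0.0, -0.09, -0.0], [-0.0, -0.11, -0.0], [-0.0, -0.14, -0.0], [-0.0, -0.16, -0.0], [-0.0, -0.18, -0.0], [-0.0, -0.21, -0.0], [-0.0, -0.23, -0.0], [-0.0, -0.23, -0.0]]
```

View pics/s8.png

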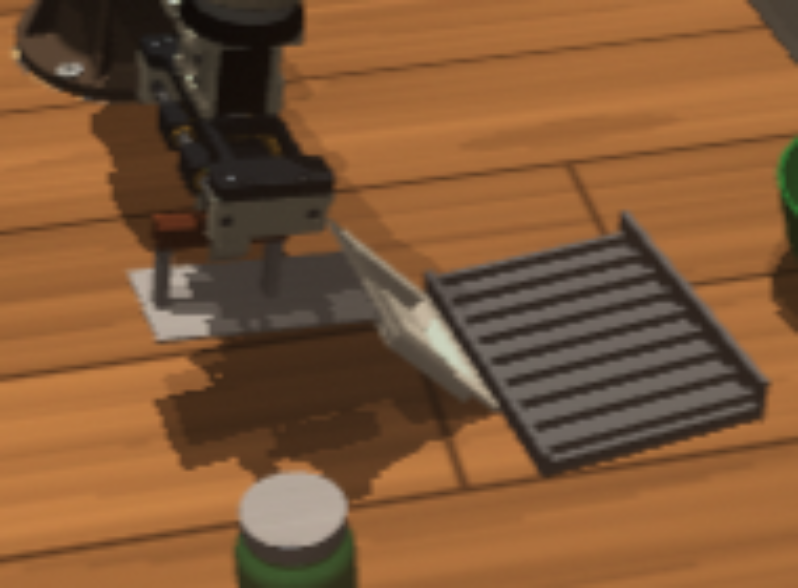

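View pics/w8.png

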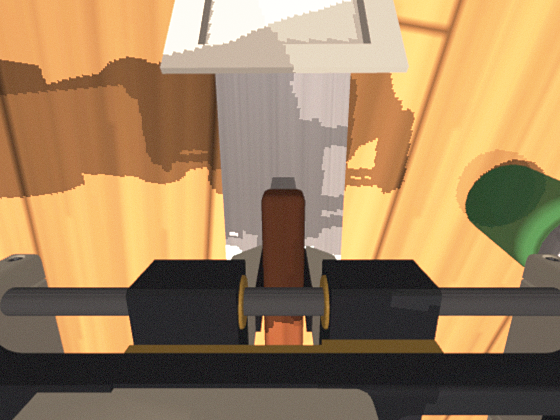

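At about 50° everything tracks: rim on the blade, edge level in the wrist view at row 70, far rim still against the drainer.

Emit:
arm_command(travel=[[5,0,-6],[10,0,-13],[15,0,-19],[21,0,-25],[27,0,-31],[33,0,-37],[39,0,-42],[45,0,-47],[52,0,-51],[59,0,-56],[59,0,-56]], rot=[[0,-0.02,0],[0,-0.05,0],[0,-0.07,0],[0,-0.09,0],[0,-0.11,0],[0,-0.14,0],[0,-0.16,0],[0,-0.18,0],[0,-0.21,0],[0,-0.23,0],[0,-0.23,0]])

```text
time_s: 14.3
tcp_pos: [0.5416, 0.0697, 0.1876]
ee_rot: [0.144, 0.641, 0.744, -0.124]
contact_force: [0.4, -0.6, -3.6]
opening: 0.217
```

Run:
```python
from path import *
import cv2
o=get_obs();print(o["time_s"],o["tcp_pos"],o["contact_force"],o["torque"],o["opening"],o["qpos"])
print(tcp(np.radians(80),np.radians(alf(80))),quat(o).apply([1,0,0]))
im=capture("scene");cv2.imwrite("pics/s9.png",cv2.resize(im[130:270,190:380,::-1],None,fx=4.2,fy=4.2))
im=capture("wrist");cv2.imwrite("pics/w9.png",im[:,:,::-1])
rows([82,84,86,88,90,92,94,96,98,100,102,104,106,108,110,110])
```

```text
14.3 [0.54163593 0.06972647 0.1875896 ] [ 0.41120253 -0.62726384 -3.62301592] [ 0.4761603  -0.08582355  0.01274795] 0.21700562032768367 [-0.26173648  0.41594027 -0.28526138  1.79658872  0.51590118  1.15246043
 -0.64757322]
[0.54158766 0.06772745 0.18723966] [-0.13646415  0.91748452 -0.37363043]
[[4.0, -0.0, -3.0], [8.0, -0.0, -7.0], [12.0, -0.0, -10.0], [16.0, -0.0, -14.0], [20.0, -0.0, -17.0], [24.0, -0.0, -20.0], [28.0, -0.0, -23.0], [31.0, -0.0, -25.0], [35.0, -0.0, -28.0], [39.0, -0.0, -30.0], [43.0, -0.0, -33.0], [47.0, -0.0, -35.0], [51.0, -0.0, -37.0], [55.0, -0.0, -39.0], [59.0, -0.0, -41.0], [59.0, -0.0, -41.0]]
[[-0.0, -0.01, -0.0], [-0.0, -0.03, -0.0], [-0.0, -0.04, -0.0], [-0.0, -0.06, -0.0], [-0.0, -0.07, -0.0], [-0.0, -0.09, -0.0], [-0.0, -0.11, -0.0], [-0.0, -0.12, -0.0], [-0.0, -0.14, -0.0], [-0.0, -0.15, -0.0], [-0.0, -0.17, -0.0], [-0.0, -0.18, -0.0], [-0.0, -0.2, -0.0], [-0.0, -0.21, -0.0], [-0.0, -0.23, -0.0], [-0.0, -0.23, -0.0]]
```

View pics/s9.png

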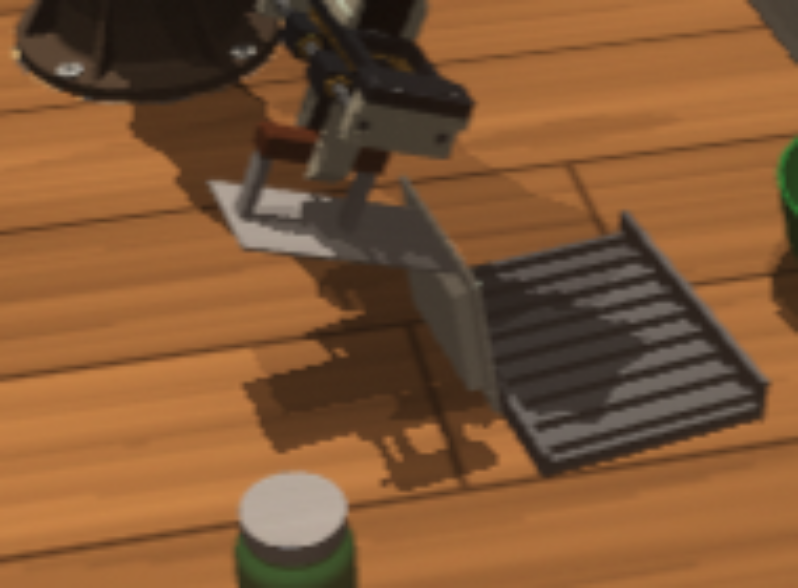

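View pics/w9.png

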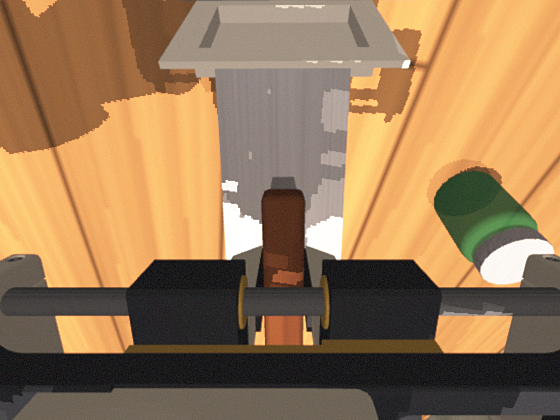

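About 80°, and the dish stands nearly upright against the drainer's front. I'll push it past the balance point slowly.

Emit:
arm_command(travel=[[4,0,-3],[8,0,-7],[12,0,-10],[16,0,-14],[20,0,-17],[24,0,-20],[26,0,-21],[28,0,-23],[31,0,-25],[33,0,-26],[35,0,-28],[35,0,-28]], rot=[[0,-0.01,0],[0,-0.03,0],[0,-0.04,0],[0,-0.06,0],[0,-0.07,0],[0,-0.09,0],[0,-0.1,0],[0,-0.11,0],[0,-0.12,0],[0,-0.13,0],[0,-0.14,0],[0,-0.14,0]])

```text
time_s: 15.9
tcp_pos: [0.5354, 0.111, 0.2003]
ee_rot: [0.196, 0.631, 0.731, -0.169]
contact_force: [-0.3, -0.4, -2.3]
opening: 0.211
```

Run:
```python
from path import *
import cv2
o=get_obs();print(o["time_s"],o["tcp_pos"],o["contact_force"],o["torque"],o["opening"],o["qpos"])
im=capture("scene");cv2.imwrite("pics/s10.png",cv2.resize(im[130:270,190:380,::-1],None,fx=4.2,fy=4.2))
rows([98,100,102,104,106,108,110,112,114])
```

```text
15.9 [0.53539874 0.11100983 0.20026632] [-0.30107449 -0.35014497 -2.26694432] [0.80424639 0.05079383 0.01539734] 0.2113578641288321 [-0.41985239  0.46559853 -0.27395902  1.74232716  0.58977922  1.29909259
 -0.80106233]
[[-0.0, -0.0, 0.0], [3.0, -0.0, -3.0], [7.0, -0.0, -6.0], [11.0, -0.0, -8.0], [14.0, -0.0, -11.0], [18.0, -0.0, -14.0], [22.0, -0.0, -16.0], [26.0, -0.0, -18.0], [30.0, -0.0, -21.0]]
[[-0.0, 0.0, -0.0], [-0.0, -0.01, -0.0], [-0.0, -0.03, -0.0], [-0.0, -0.04, -0.0], [-0.0, -0.06, -0.0], [-0.0, -0.07, -0.0], [-0.0, -0.09, -0.0], [-0.0, -0.1, -0.0], [-0.0, -0.12, -0.0]]
```

View pics/s10.png

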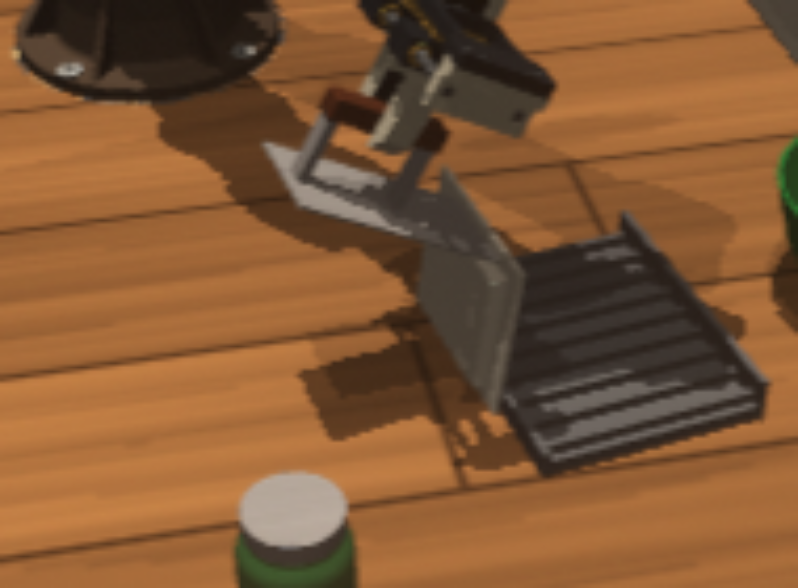

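Emit:
arm_command(travel=[[3,0,-3],[5,0,-4],[7,0,-6],[9,0,-7],[11,0,-8],[13,0,-10],[14,0,-11],[14,0,-11]], rot=[[0,-0.01,0],[0,-0.02,0],[0,-0.03,0],[0,-0.03,0],[0,-0.04,0],[0,-0.05,0],[0,-0.06,0],[0,-0.06,0]])

```text
time_s: 16.95
tcp_pos: [0.5328, 0.1285, 0.2026]
ee_rot: [0.218, 0.626, 0.725, -0.188]
contact_force: [-0.6, -0.6, -2.0]
opening: 0.217
```

Run:
```python
from path import *
import cv2
o=get_obs();print(o["time_s"],o["tcp_pos"],o["contact_force"],o["torque"],o["opening"],o["qpos"])
im=capture("scene");cv2.imwrite("pics/s11.png",cv2.resize(im[130:270,190:380,::-1],None,fx=4.2,fy=4.2))
rows([98,100,102,104,106,108,110,112,114])
```

```text
16.95 [0.53277645 0.12854945 0.20263487] [-0.56977623 -0.55621608 -1.99728338] [0.92419235 0.0387292  0.01113401] 0.2169890293734532 [-0.48243719  0.49640778 -0.26782846  1.71572846  0.61513067  1.36041856
 -0.85570249]
[[-14.0, -0.0, 12.0], [-10.0, -0.0, 9.0], [-7.0, -0.0, 6.0], [-3.0, -0.0, 3.0], [0.0, -0.0, -0.0], [4.0, -0.0, -3.0], [7.0, -0.0, -6.0], [11.0, -0.0, -8.0], [15.0, -0.0, -10.0]]
[[-0.0, 0.06, 0.0], [-0.0, 0.05, 0.0], [-0.0, 0.03, 0.0], [-0.0, 0.02, 0.0], [-0.0, 0.0, 0.0], [-0.0, -0.01, 0.0], [-0.0, -0.03, 0.0], [-0.0, -0.04, 0.0], [-0.0, -0.06, 0.0]]
```

View pics/s11.png

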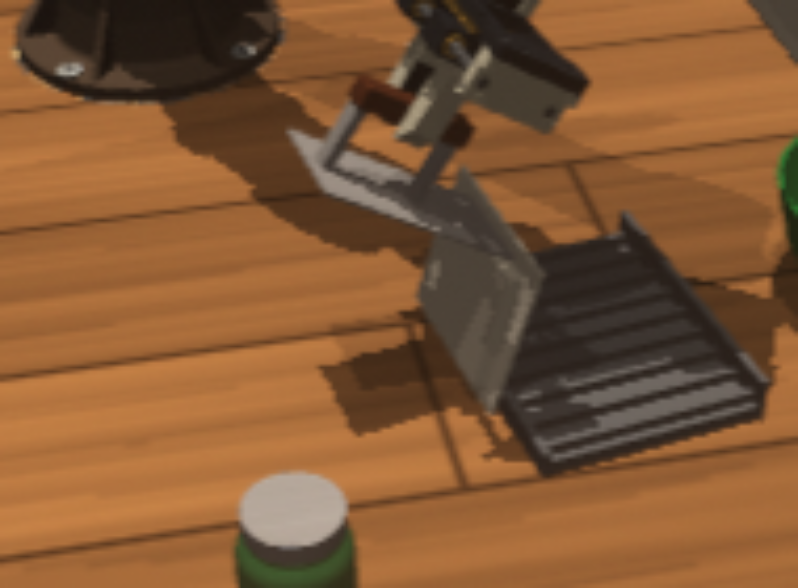

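Emit:
arm_command(travel=[[4,0,-3],[7,0,-6],[11,0,-8],[15,0,-10],[15,0,-10],[15,0,-10]], rot=[[0,-0.01,0],[0,-0.03,0],[0,-0.04,0],[0,-0.06,0],[0,-0.06,0],[0,-0.06,0]])

```text
time_s: 17.75
tcp_pos: [0.5302, 0.146, 0.2027]
ee_rot: [0.239, 0.62, 0.718, -0.207]
contact_force: [0.4, 0.4, -1.6]
opening: 0.215
```

Run:
```python
from path import *
import cv2
o=get_obs();print(o["time_s"],o["tcp_pos"],o["contact_force"],o["torque"],o["opening"])
im=capture("scene");cv2.imwrite("pics/s12.png",cv2.resize(im[130:270,190:380,::-1],None,fx=4.2,fy=4.2))
im=capture("wrist");cv2.imwrite("pics/w12.png",im[:,:,::-1])
rows([114,116,118,120,122,124,126])
```

```text
17.75 [0.53024814 0.14602891 0.20273187] [ 0.41122081  0.39857185 -1.57591442] [ 1.02171993  0.04249554 -0.02886496] 0.21485580202378632
[[0.0, -0.0, -1.0], [4.0, -0.0, -3.0], [8.0, -0.0, -5.0], [11.0, -0.0, -8.0], [15.0, -0.0, -10.0], [19.0, -0.0, -12.0], [23.0, -0.0, -14.0]]
[[-0.0, 0.0, -0.0], [-0.0, -0.01, -0.0], [-0.0, -0.03, -0.0], [-0.0, -0.04, -0.0], [-0.0, -0.06, -0.0], [-0.0, -0.07, -0.0], [-0.0, -0.09, -0.0]]
```

View pics/s12.png

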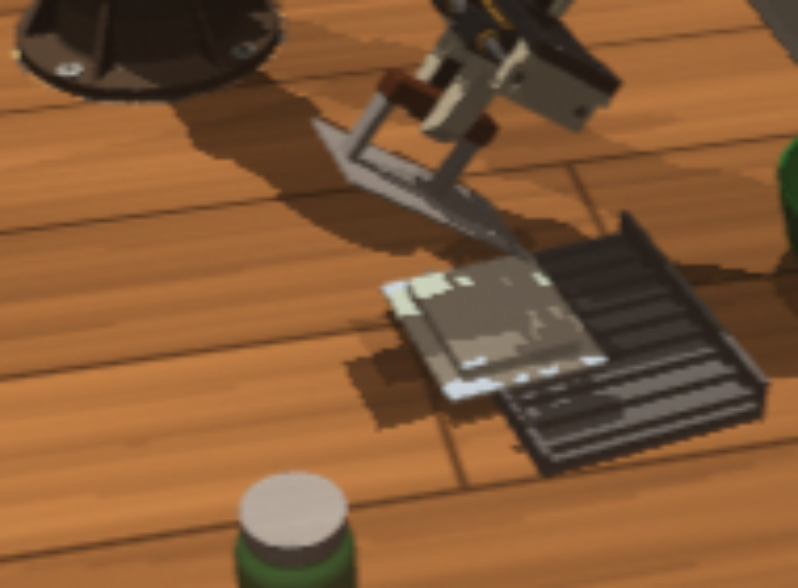

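View pics/w12.png

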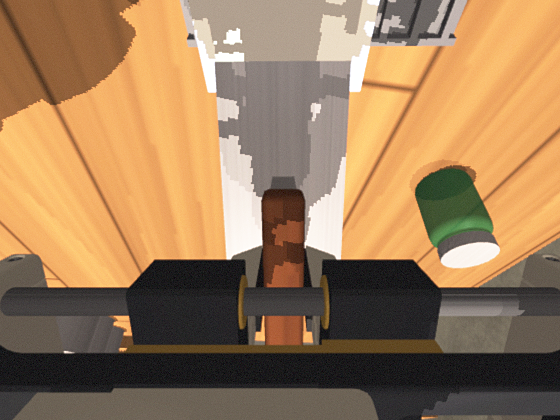

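The dish has tipped over onto the drainer, but it overhangs the front noticeably. I'll lift the lifter clear and measure.

Run:
```python
from path import *
import cv2
o=get_obs()
for k,(b,z,a) in enumerate(((-.03,.22,-.6),(-.07,.22,-.3),(-.12,.20,0),(-.16,.19,0))):
    p=o["tcp_pos"]+u*b;p[2]=z;rel(p,Rt(yd,a),o)
im=capture("top");cv2.imwrite("pics/t12.png",cv2.resize(im[170:290,190:350,::-1],None,fx=5,fy=5,interpolation=cv2.INTER_CUBIC))
```

```text
travel [-34.2   0.    4.3] rot [-0.     0.044 -0.   ]
travel [-66.2   0.   28.3] rot [-0.     0.344 -0.   ]
travel [-94.2   0.1  74.3] rot [-0.     0.644 -0.   ]
travel [-1.202e+02  1.000e-01  1.064e+02] rot [-0.     0.644 -0.   ]
```

View pics/t12.png

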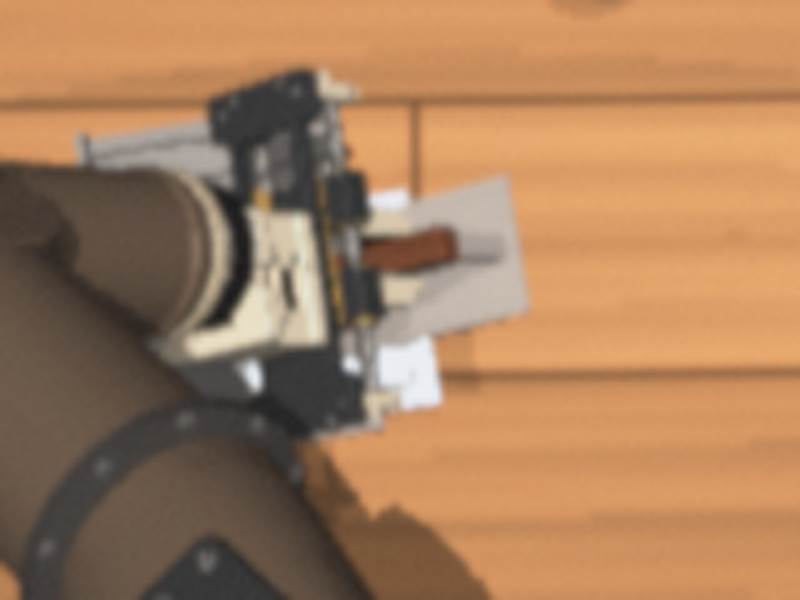

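Emit:
arm_command(travel=[[-17,0,2],[-34,0,4],[-50,0,15],[-66,0,28],[-80,0,50],[-94,0,74],[-120,0,106],[-140,0,106],[-140,0,106],[-140,0,106]], rot=[[0,0.02,0],[0,0.04,0],[0,0.19,0],[0,0.34,0],[0,0.49,0],[0,0.64,0],[0,0.64,0],[0,0.64,0],[0,0.64,0],[0,0.64,0]])

```text
time_s: 19.15
tcp_pos: [0.5559, -0.0263, 0.2029]
ee_rot: [0.002, 0.653, 0.757, -0.001]
contact_force: [0.6, 0.0, -2.7]
opening: 0.215
```

Run:
```python
from path import *
import cv2
o=get_obs();print(o["time_s"],o["tcp_pos"],o["contact_force"],quat(o).apply([1,0,0]))
im=capture("scene");cv2.imwrite("pics/s13f.png",im[:,:,::-1]);cv2.imwrite("pics/s13.png",cv2.resize(im[140:260,240:380,::-1],None,fx=5,fy=5,interpolation=cv2.INTER_CUBIC))
im=capture("top");cv2.imwrite("pics/t13.png",cv2.resize(im[180:280,195:325,::-1],None,fx=6,fy=6,interpolation=cv2.INTER_CUBIC))
```

```text
19.15 [ 0.55585561 -0.02631407  0.20289267] [ 0.57308853  0.04949045 -2.68321714] [-0.14715061  0.98910913 -0.00313533]
```

View pics/s13.png

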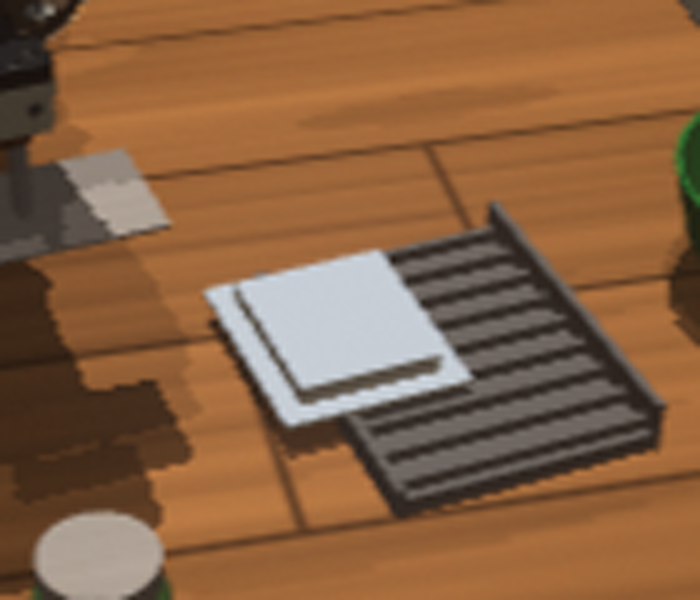

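View pics/t13.png

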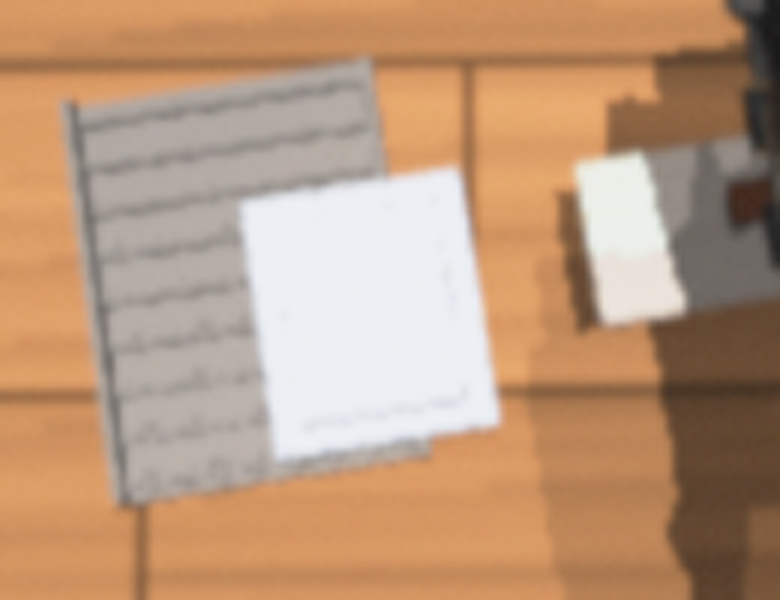

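Run:
```python
from path import *
np.set_printoptions(precision=4,suppress=True)
D=[[60,-70,24],[-60,-70,24],[-60,70,24],[60,70,24]]
t=("top",D,full([(240,202),(462,168),(500,426),(275,460)],(195,180),6))
s=("scene",[D[1+1],D[1]],full([(205,292),(290,426)],(240,140),5))
for ob in ([t],[t,s]):
    p,r=fit(ob,[.53,.2,1.7]);print(p,abs(r).max())
    dr=T0+u*.0; face=T0+u*.215
    v=np.array([-u[1],u[0],0]);c=np.array([*p[:2],0])-face;print("centre rel face",c@u,c@v,"overhang",60-c@u*1e3)
o=get_obs()
pd=p[2];d=np.array([np.cos(pd),np.sin(pd),0]);c=np.array([*p[:2],0])
wall=c-d*.045
for s_,z in ((.145,.2),(.145,.071),(.112,.071)):
    q=wall-d*s_;q[2]=z;rel(q,Rt(pd),o)
```

```text
[0.5225 0.1979 1.7105] 0.29556490374676514
centre rel face 0.020332325757405727 -4.3864134207171417e-05 overhang 39.66767424259427
[0.5226 0.1986 1.7169] 0.6415767570624666
centre rel face 0.0209347497910204 -0.000255511069891976 overhang 39.0652502089796
travel [37.1  0.1  2.3] rot [0.    0.003 0.002]
travel [ 37.5   0.  131.3] rot [0.    0.003 0.002]
travel [ 70.5   0.1 131.2] rot [0.    0.003 0.002]
```

Emit:
arm_command(travel=[[0,0,20],[0,0,45],[0,0,75],[0,0,100],[0,0,120],[0,0,129],[0,0,131],[10,0,131],[20,0,131],[30,0,131],[40,0,131],[50,0,131],[58,0,131],[64,0,131],[68,0,131],[68,0,131]], rot=[[0,0,0],[0,0,0],[0,0,0],[0,0,0],[0,0,0],[0,0,0],[0,0,0],[0,0,0],[0,0,0],[0,0,0],[0,0,0],[0,0,0],[0,0,0],[0,0,0],[0,0,0],[0,0,0]])

```text
time_s: 21.25
tcp_pos: [0.5456, 0.041, 0.0711]
ee_rot: [0.001, 0.653, 0.758, -0.001]
contact_force: [0.4, -0.1, -2.6]
opening: 0.214
```

Run:
```python
from path import *
import cv2
o=get_obs();print(o["time_s"],o["tcp_pos"],o["contact_force"],o["torque"],quat(o).apply([1,0,0]))
im=capture("scene");cv2.imwrite("pics/s14.png",cv2.resize(im[140:260,240:380,::-1],None,fx=5,fy=5,interpolation=cv2.INTER_CUBIC))
im=capture("wrist");cv2.imwrite("pics/w14.png",im[:,:,::-1])
```

```text
21.25 [0.5456424  0.04099744 0.07112961] [ 0.35123097 -0.1012247  -2.62529409] [-0.06633602 -0.11813581  0.00309116] [-0.14829226  0.98893886 -0.0030559 ]
```

View pics/s14.png

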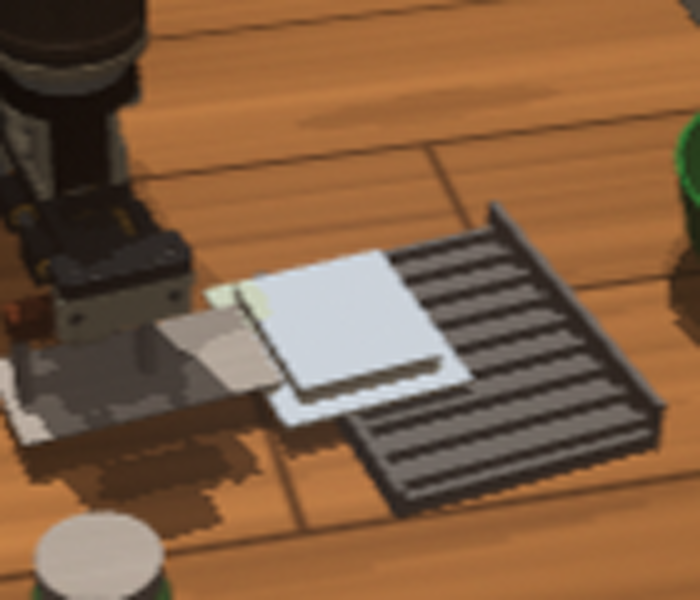

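View pics/w14.png

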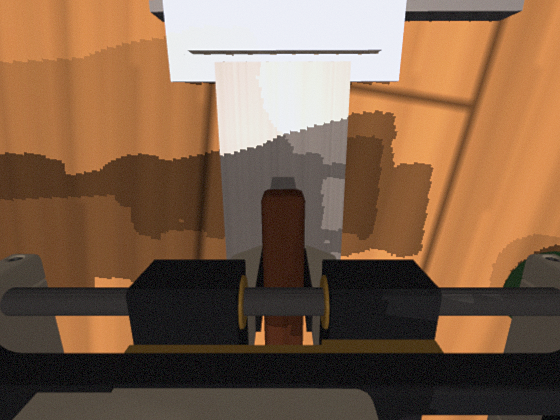

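The blade sits above the rim, just short of the tub's wall (wall line at row 52, tip at row 62). I'll push the dish about 42 mm further onto the ribs, slowly.

Emit:
arm_command(travel=[[2,0,0],[4,0,0],[6,0,0],[9,0,0],[12,0,0],[15,0,0],[18,0,0],[21,0,0],[24,0,0],[27,0,0],[30,0,0],[33,0,0],[36,0,0],[39,0,0],[42,0,0],[44,0,0],[46,0,0],[47,0,0],[47,0,0]], rot=[[0,0,0],[0,0,0],[0,0,0],[0,0,0],[0,0,0],[0,0,0],[0,0,0],[0,0,0],[0,0,0],[0,0,0],[0,0,0],[0,0,0],[0,0,0],[0,0,0],[0,0,0],[0,0,0],[0,0,0],[0,0,0],[0,0,0]])

```text
time_s: 23.72
tcp_pos: [0.5388, 0.0872, 0.071]
ee_rot: [0.001, 0.653, 0.758, -0.001]
contact_force: [0.0, 0.0, -2.1]
opening: 0.214
```

Run:
```python
from path import *
import cv2
o=get_obs();print(o["time_s"],o["tcp_pos"],o["contact_force"],o["torque"],quat(o).apply([1,0,0]))
im=capture("scene");cv2.imwrite("pics/s15.png",cv2.resize(im[140:260,240:380,::-1],None,fx=5,fy=5,interpolation=cv2.INTER_CUBIC))
```

```text
23.725 [0.53875374 0.0871685  0.07097411] [ 0.02004795  0.00683592 -2.07058759] [-0.22268021 -0.17959758 -0.00054104] [-0.14777949  0.98901545 -0.00310835]
```

View pics/s15.png

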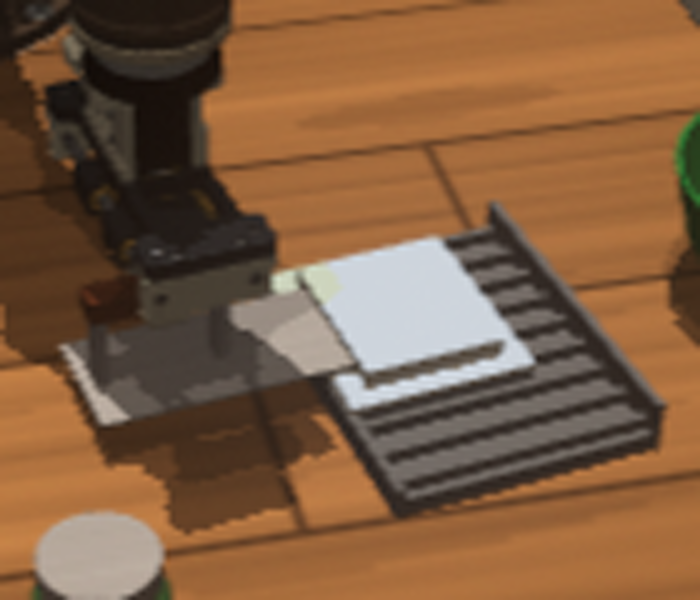

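The dish now lies fully on the ribs. I'll back the lifter off level and take it to its old place.

Emit:
arm_command(travel=[[-5,0,0],[-15,0,0],[-30,0,0],[-50,0,-5],[-75,0,-15],[-105,0,-25],[-140,0,-25],[-170,0,-25],[-195,0,-25],[-205,0,-25],[-205,0,-25]], rot=[[0,0,0],[0,0,0],[0,0,0],[0,0,0],[0,0,0],[0,0,0],[0,0,0],[0,0,0],[0,0,0],[0,0,0],[0,0,0]])

```text
time_s: 25.15
tcp_pos: [0.5688, -0.1163, 0.0965]
ee_rot: [0.001, 0.653, 0.757, -0.001]
contact_force: [0.6, 0.5, -1.5]
opening: 0.217
```

Run:
```python
from path import *
import cv2
o=get_obs();print(o["time_s"],o["tcp_pos"],o["contact_force"],quat(o).apply([1,0,0]))
im=capture("scene");cv2.imwrite("pics/s16.png",cv2.resize(im[140:260,240:380,::-1],None,fx=5,fy=5,interpolation=cv2.INTER_CUBIC))
im=capture("top");cv2.imwrite("pics/t16.png",cv2.resize(im[180:280,195:325,::-1],None,fx=6,fy=6,interpolation=cv2.INTER_CUBIC))
rel([.531,-.31,.065],Rt(1.5),o);rel([.531,-.31,.043],Rt(1.5),o)
```

```text
25.15 [ 0.56879358 -0.11628513  0.09645331] [ 0.56024844  0.54440639 -1.54876007] [-0.14630454  0.98923509 -0.00298521]
travel [-186.   -65.7   32. ] rot [0.    0.003 0.218]
travel [-185.9  -65.7   54. ] rot [0.    0.003 0.218]
```

View pics/s16.png

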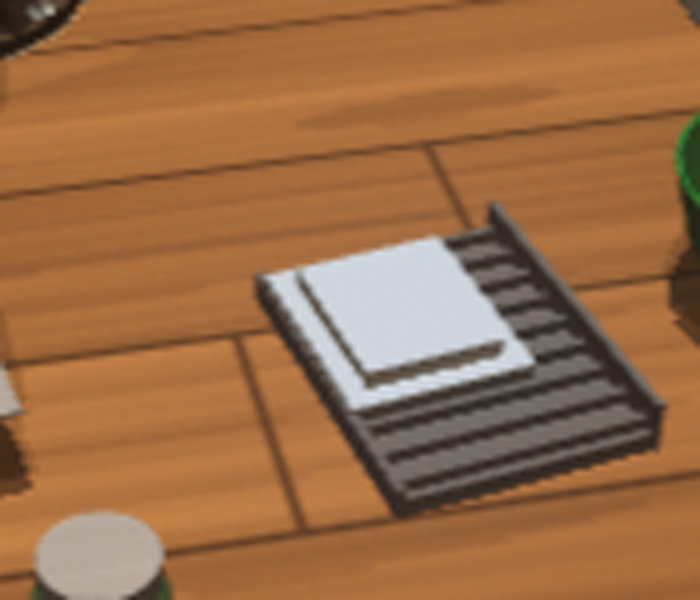

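View pics/t16.png

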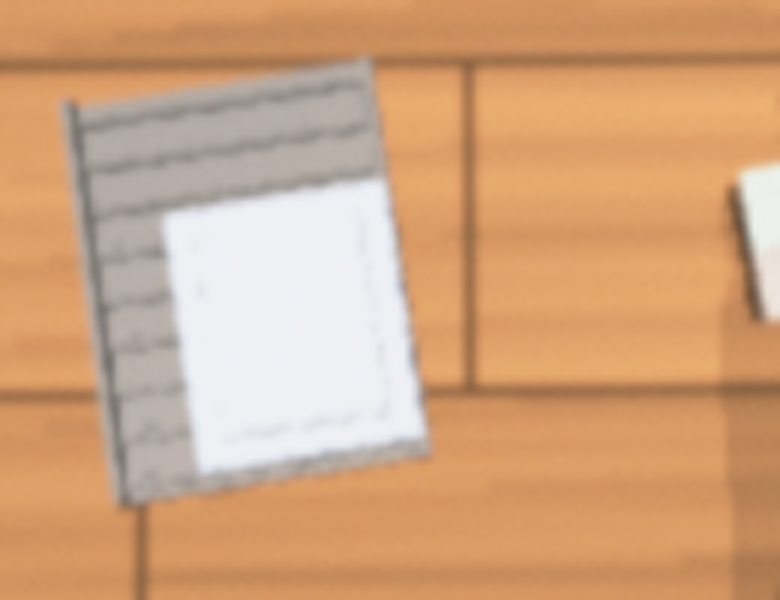

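The dish is flat, face down, and flush with the drainer's front. Now to lay the lifter down.

Emit:
arm_command(travel=[[-20,-7,5],[-50,-18,10],[-85,-30,15],[-120,-42,20],[-150,-53,25],[-175,-62,30],[-186,-66,36],[-186,-66,42],[-186,-66,48],[-186,-66,52],[-186,-66,53],[-186,-66,53]], rot=[[0,0.003,0.02],[0,0.003,0.06],[0,0.003,0.1],[0,0.003,0.14],[0,0.003,0.18],[0,0.003,0.21],[0,0.003,0.218],[0,0.003,0.218],[0,0.003,0.218],[0,0.003,0.218],[0,0.003,0.218],[0,0.003,0.218]])

```text
time_s: 26.75
tcp_pos: [0.5316, -0.3079, 0.0441]
ee_rot: [-0.0, 0.731, 0.683, 0.0]
contact_force: [-0.6, 0.3, -2.6]
opening: 0.212
```

Emit:
arm_command(travel=[[0,0,0.5],[0,0,1],[0,0,1.5],[0,0,1.5]], rot=[[0,0,0],[0,0,0],[0,0,0],[0,0,0]])

```text
time_s: 27.25
tcp_pos: [0.5315, -0.3079, 0.0425]
ee_rot: [-0.0, 0.731, 0.683, 0.0]
contact_force: [-0.7, -0.1, -1.9]
opening: 0.217
```

Emit:
arm_command(travel=[[0,0,0.5],[0,0,0.8],[0,0,0.8]], rot=[[0,0,0],[0,0,0],[0,0,0]])

```text
time_s: 27.62
tcp_pos: [0.5315, -0.3079, 0.0424]
ee_rot: [-0.0, 0.731, 0.683, 0.0]
contact_force: [-3.3, 0.4, 5.7]
opening: 0.214
```

Emit:
arm_command(travel=[[0,0,0],[0,0,0],[0,0,0],[0,0,0],[0,0,0],[0,0,0],[0,0,0],[0,0,0]], rot=[[0,0,0],[0,0,0],[0,0,0],[0,0,0],[0,0,0],[0,0,0],[0,0,0],[0,0,0]], grip=100)

```text
time_s: 28.62
tcp_pos: [0.5315, -0.3079, 0.0424]
ee_rot: [-0.0, 0.731, 0.683, 0.0]
contact_force: [0.8, 0.6, -0.0]
opening: 0.989
```

Emit:
arm_command(travel=[[0,0,-10],[0,0,-30],[0,0,-60],[0,0,-100],[0,0,-140],[0,0,-140]], rot=[[0,0,0],[0,0,0],[0,0,0],[0,0,0],[0,0,0],[0,0,0]])

```text
time_s: 29.38
tcp_pos: [0.5335, -0.3088, 0.1867]
ee_rot: [0.003, 0.731, 0.683, 0.002]
contact_force: [0.4, -0.7, -1.2]
opening: 1.001
```

Run:
```python
from path import *
import cv2
o=get_obs();print(o["time_s"],o["tcp_pos"],o["contact_force"],o["opening"])
im=capture("scene");cv2.imwrite("pics/s17.png",im[:,:,::-1])
im=capture("top");cv2.imwrite("pics/t17.png",im[:,:,::-1])
```

```text
29.375 [ 0.53348155 -0.30882493  0.18673104] [ 0.43600672 -0.70712516 -1.15927772] 1.0013734511019237
```

View pics/s17.png

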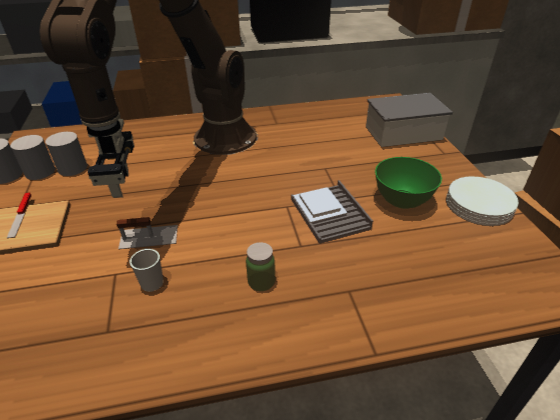

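View pics/t17.png

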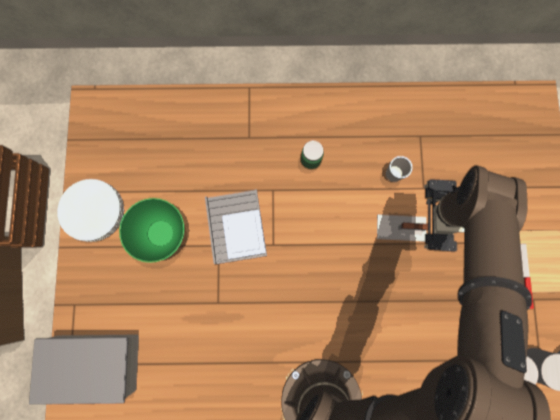

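The dish lies face down on the ribs, at about (243,233) in the top view. The lifter lies flat at (405,228), the gripper is clear, and the bowl, jar and tumbler sit where they started. Handing in.

Run:
```python
from bench import *
print(hand_in())
```

```text
the job is handed in; nothing more can be done
None
```

The dish lies flat and face down on the drainer's ribs, with its rim about flush with the front edge. I used only the lifter on it, then laid the lifter flat on the table about 3 cm from where it started and let go.

- **Tipping:** I pushed the dish until its far rim met the drainer's front, with a peak reading of about 7 N, then tipped it over that edge.
- **Correction:** after tipping, the dish overhung the front by about 39 mm. I pushed it about 43 mm further onto the ribs with the blade against the side of the tub.
- **Last checks:** at 29.4 s the scene and top pictures showed the bowl, jar and tumbler in their starting places. The gripper was open and 14 cm clear of the lifter. No check failed.
- **Not measured:** I judged by eye, not by a fitted measurement, that the dish lies flat and flush with the front. Past the balance point it dropped the last part of the way onto the ribs, because the blade could not hold it back.

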